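Pull-test a clip-retained coupling plug

TASK

Press the retaining clip of the pull tester fully home, then prove that it holds the plug: hook the plug's stirrup from above and draw it straight out, towards the robot's side, until the pointer stands between the two long scale marks, and keep it there for a good second without ever pulling past the far mark. Ease the plug back until the pointer is at zero again without letting it snap back, take the hand away, and leave the small parts standing round the tester where they are.

Things in the scene. Friction and masses are not known exactly. Their poses are not given: they have to be found in the camera images.
- pull_tester: Pull tester, fixed: aluminium base plate 205 x 110 x 12 mm on the worktop; origin on the worktop, plate from x = -115 to +90 mm, y = +-55 mm. Its x axis is the pull axis, 50 mm up, y = 0; the plug is drawn out along -x, roughly towards the robot; z up. Two rails (tops at 36 mm, y = +-44 mm), at the +x end a post 74 mm high and a dark spring barrel (to x = 143 mm).
- clip_top (a point): Centre of the top face of the retaining clip, a dark steel bridge 26 mm (along x) x 46 mm (y), 8 mm thick, with two legs that drop in front of the plug's flange. In the tester's frame at x = 17, y = 0 mm; the top is up to 96 mm above the worktop when raised, 76 mm when fully home. The clip rides on the sprung carriage.
- clip (a joint): How far the clip has been pressed down: 0 raised, 0.020 m fully home on its stop. Starts 0 to 0.004. Stiff sliding fit: about 3 N to push it down; it stays where it is left.
- stirrup_bar (a point): Middle of the pull bar of the plug's stirrup, a horizontal bar of 12 mm diameter (black sleeve) across the pull axis, 96 mm in front of (tester -x) the tester's origin with the plug seated, 50 mm above the worktop.
- stirrup_gap (a point): Centre of the stirrup's rectangular opening, 33 mm behind the pull bar (tester +x), 50 mm above the worktop. The opening is 55 mm along the pull axis and 65 mm across, open above; below it lies the base plate, top at 12 mm. Closed fingers go down into it and bear on the pull bar.
- plug (a joint): How far the brass plug, with its steel stirrup, has been drawn out along the tester's -x: 0 seated, 0.050 m stop. With the clip up it slides out with hardly any force; with the clip home it takes the carriage with it after about 1.5 mm of play.
- carriage (a joint): How far the sprung carriage, and with it the black pointer, has been drawn towards the tester's -x: 0 at rest on its stop. Spring: 1.75 N at 0 and 350 N per metre beyond, so about 10 N at 0.024 m; it pulls itself and the plug back when let go.
- pointer (a point): Black pointer of the carriage over the white scale strip on the +y rail; its zero mark is at tester x = +30 mm, the two long black marks lie 20 mm (near) and 28 mm (far) from zero towards tester -x. Site at the pointer over the middle of the scale, z = 42 mm.
- fitting_steel: Bystander: steel hose fitting 24 x 27 x 38 mm, upright beside the tester, origin under its middle.
- fitting_brass: Bystander: brass hose fitting 27 x 31 x 40 mm, upright beside the tester, origin under its middle.
- nut: Bystander: union nut 22 x 26 x 19 mm beside the tester's front end, origin under its middle.
- spare_gauge: Bystander: pressure gauge 109 x 75 x 40 mm lying dial up, origin under its middle.
- ring: Bystander: steel ring gauge, 54 mm diameter, 18 mm high, origin under its middle.
- oil: Bystander: oil bottle with red spout, 46 mm diameter, 119 mm high, origin under its middle.

How it is judged:
On the way, in this order (a step that is already met when the one before it is completed fails the run):
1. the clip is pressed fully home (value of joint clip above 0.018 m), for 0.2 s.
2. the plug is drawn by the hand so that the pointer stays between the two long marks for a second (value of joint carriage between 0.019 and 0.029 m and value of joint clip above 0.016 m and contact force between plug and the fingers above 4 N), for 0.8 s.
3. the pointer is back at zero (value of joint carriage below 0.003 m and value of joint plug below 0.005 m), for 0.2 s.
At the end, for the whole second after the job is handed in: The clip is fully home (within 2.5 mm), the pointer is back at zero (within 3 mm) and the plug is seated (within 5 mm), all at rest (all of step 3 and value of joint clip above 0.0175 m); the robot touches nothing.
It fails at once if the pointer is drawn more than 4 mm past the far mark (value of joint carriage above 0.032 m).
It fails at once if the carriage snaps back (faster than 0.3 m/s) (velocity of joint carriage below -0.3 m/s).
It fails at once if the plug is drawn out without the clip holding it (value of joint plug above 0.012 m and value of joint carriage below 0.004 m).
It fails at once if a part standing round the tester is pushed more than 30 mm away or knocked over (distance of any of fitting_steel, fitting_brass, nut, spare_gauge, ring, oil from where it was at the start of the episode above 0.03 m or angle between any of fitting_steel, fitting_brass, oil's own z axis and vertical above 0.8 rad).
It also fails if it takes over 42 s, if anything falls off the work surface, if the arm or the gripper's body presses on something with over 40 N, if the wrist force passes 120 N, or if a joint passes its speed limit or range.

ROBOT

A 6-joint arm with a two-finger parallel gripper is mounted at the origin on a cart in front of the work surface, level with it; the furniture and walls round the work are solid. World frame = base frame: x ahead of the robot, y to its left, z up, the work surface at z = 0. Lengths are in m, angles in rad, forces in N, time in s.
With the tool pointing down it reaches from about 0.275 to 1 m from the base axis. Payload 8.4 kg.
Tool frame: the origin (TCP) lies midway between the tips of the shut fingers; the grasp point (between the pads) lies 19 mm behind it (manip.hold_point_z is the distance from the TCP to the grasp point, in m); z points along the fingers, y is the line along which they close (so a half turn about z gives the same grasp; the last joint's range is limited). The gripper opens to 85 mm and grips with 20 to 120 N. Pads are 22 mm wide; open, the fingers measure 114 mm over their backs; the gripper's body (76 mm by 85 mm) begins 54 mm behind the grasp point. The pads swing forward as they close: fully open they stand 13 mm farther back than shut.
Start: joints at [1.26, 0.353, 1.633, -0, 1.155, -0.002], TCP at [0.19, 0.595, 0.231] pointing down, gripper open.
Joint ranges: [-2.63, 2.63], [-0.92, 2.1], [0.06, 2.66], [-1.3, 4.44], [0, 2.69], [-3.02, 3.02]. Speed limits (rad/s): [2.22, 2.22, 2.79, 3.14, 3.14, 3.14].

INTERFACE

Orientations are given as a rotation vector (axis times angle).
In Python, from plant import manip gives the robot as it stands.
- The arm moves only by the shell command python3 -m handwheel 'ROWS' [FORCE]. ROWS is JSON, a list of rows, each an object with "slide": the shift along the world's x, y, z in cm, a list of three; "yaw": the turn about the world's z in rad; "grip": the finger opening in cm, from 0 to 8.54. A call has 1 to 10 rows; each row is the pose to reach, as a shift and turn from the pose commanded when the call began; what a row does not reach only later rows make up. A row lasts 1/12 s, in which the tool goes at most 41.7 mm and 7.16 degrees, less where a joint would pass 70% of its speed; a pose out of reach is approached as far as the arm can. A call with a gripper value outside its range is refused whole. The fingers move at their own pace and stop on an object; FORCE is the grip in N (left out, the last holds). Time passes only in rows, so rows that repeat a pose let the fingers close. It gives the time, the measured TCP pose, the force, the opening and the grip force at its end, in the units of the state.
- manip.read_state(): the state, without advancing time (a new reading comes with each control period).
- manip.camera(name): name is "scene" or "top"; returns a dict with "img" (420x560x3 uint8, red, green, blue), "vfov" (degrees; the focal length in pixels is half the picture's height over the tangent of half this angle, whatever the lens; pixels are square), "cx", "cy" (the principal point, pixels), "camera_from_world" (4x4, takes a point from world to camera coordinates). Camera axes: x right, y down, z forward; pixel columns grow to the right and rows downward; lengths in m; the calibration is good to about 2 mm. A picture is of the moment at which its call begins. There is no depth.
- manip.close_job(): hands the job in; it is judged then, once.
The state is a dict: "time_s": time; "joints": joint angles; "joint_velocities": joint speeds; "tau": joint torques, N m; "position": TCP position; "eef_rot": TCP orientation; "contact_force": force on the tool from outside, world axes, zero at the start; "torque": the same for the moment, N m; "opening": opening from 0.0 (shut) to 1.0 (fully open); "gripper_force": force on a finger pad.
Only numpy, scipy, OpenCV 4.12 (cv2) and the standard library are available. Lean on these libraries where they do the work, as an engineer would, in place of code of your own. Each camera call takes 0.05 s, during which the arm holds its last target. There are 200 camera calls.

## Working session

There is one attempt and no reset: what is moved stays moved. The work goes in short steps, Python scripts to look and compute and a shell command to move; the robot and the scene stay as the last step left them, time stands still between calls to the robot, and variables do not carry over. Pictures are saved under pics/ and viewed, at most 10 in all, crops included, and the job is handed in when it is done.

```bash
mkdir -p pics; cat > h.py <<'E'
import numpy as np, cv2
from plant import manip
def K(c):
    f=c["img"].shape[0]/2/np.tan(np.radians(c["vfov"])/2); return f
def ray(c,u,v,z):
    f=K(c);M=np.array(c["camera_from_world"]);R=M[:3,:3];t=M[:3,3]
    d=R.T@np.array([(u-c["cx"])/f,(v-c["cy"])/f,1]);o=-R.T@t
    return o+d*(z-o[2])/d[2]
def proj(c,p):
    f=K(c);q=np.array(c["camera_from_world"])@np.append(p,1)
    return np.array([f*q[0]/q[2]+c["cx"],f*q[1]/q[2]+c["cy"]])
def save(c,n):
    cv2.imwrite("pics/"+n+".png",c["img"][:,:,::-1])
E
python3 - <<'E'
from h import *
for n in("scene","top"):
    c=manip.camera(n);save(c,n+"0");M=np.array(c["camera_from_world"]);print(n,c["vfov"],c["cx"],c["cy"],-M[:3,:3].T@M[:3,3])
s=manip.read_state();print(s)
E
```

```text
scene 54.561652369923586 286.09378477151733 211.75001966166747 [-0.12568006 -0.38088288  0.74421295]
top 51.29550281864267 281.71826542994035 210.60765298430118 [ 0.3824279  -0.01967963  1.49198189]
{'time_s': 0.1, 'joints': array([ 1.25958698e+00,  3.53581769e-01,  1.63404364e+00, -2.33012909e-05,
        1.15518715e+00, -2.39788385e-03]), 'joint_velocities': array([-0.0017876 , -0.00052933, -0.00245494, -0.00190784,  0.00108938,
        0.00024134]), 'tau': array([ 2.55813939e-03, -6.06361985e+01, -3.42821431e+01,  1.74578454e-04,
        4.00840989e-03,  2.57359778e-05]), 'position': array([0.18983313, 0.59503909, 0.23064185]), 'eef_rot': array([-4.83113957e-01, -3.10405171e+00,  1.89783850e-03]), 'contact_force': array([ 0.02921388, -0.08931378, -0.04841097]), 'torque': array([ 0.01992867, -0.01698063,  0.01121221]), 'gripper_force': 0.0, 'opening': 0.9994287159059922}
```

View pics/scene0.png

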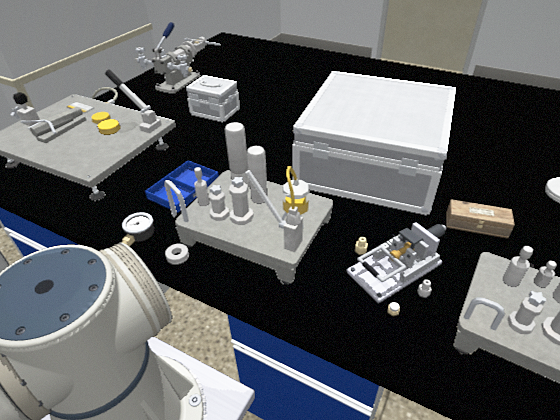

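View pics/top0.png

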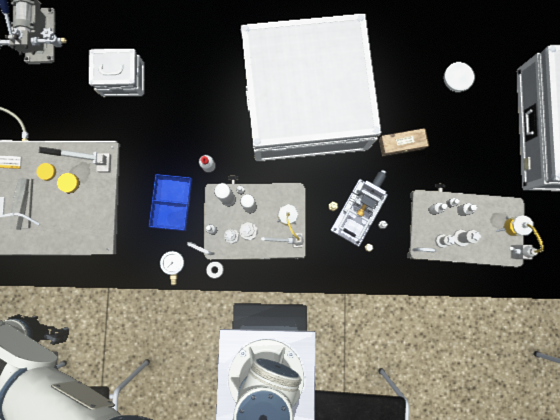

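The tester is at about (361,211) in the top view and (397,262) in the scene view. The fittings and nut stand close round it. I'll enlarge both.

```bash
python3 - <<'E'
from h import *
a=manip.camera("top")["img"][165:255,315:400];b=manip.camera("scene")["img"][210:325,335:455]
a=cv2.resize(a,None,fx=6.4,fy=6.4,interpolation=cv2.INTER_CUBIC)[:,:,::-1]
cv2.imwrite("pics/a.png",a)
b=cv2.resize(b,None,fx=5,fy=5,interpolation=cv2.INTER_CUBIC)[:,:,::-1]
cv2.imwrite("pics/b.png",b)
E
```

```text
(no output)
```

View pics/a.png

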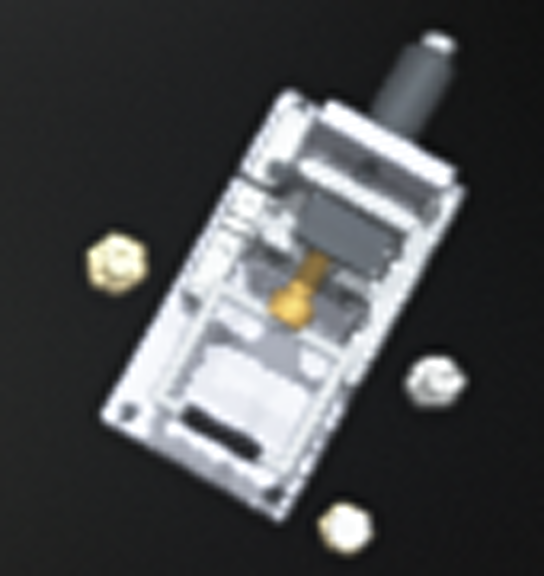

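View pics/b.png

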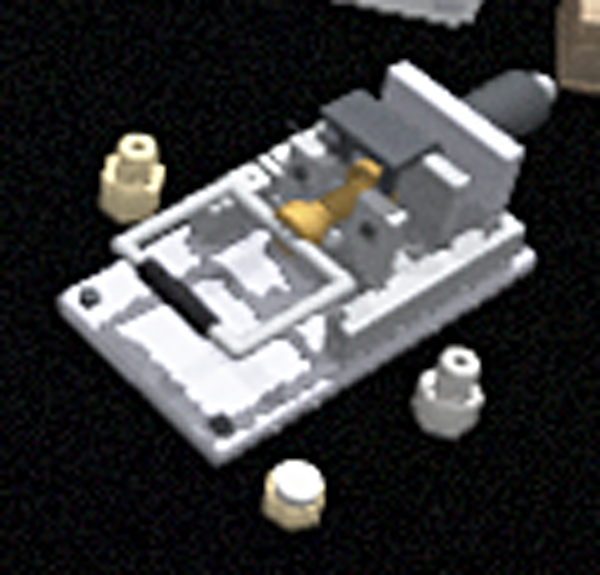

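The crops show the tester plainly. In the top crop the black bar is centred at (222,432), the clip top at (350,232), and the plate corners at (103,415), (280,520) and (288,92). In the scene crop the bar runs (145,265) to (210,328) and the clip top is centred at (383,128).

```bash
python3 - <<'E'
from h import *
t=manip.camera("top");s=manip.camera("scene")
T=lambda u,v,z:ray(t,(u+.5)/6.4-.5+315,(v+.5)/6.4-.5+165,z)
S=lambda u,v,z:ray(s,(u+.5)/5-.5+335,(v+.5)/5-.5+210,z)
p=np.round
bt=T(222,432,.05);bs=S(178,297,.05);print("bar",p(bt,4),p(bs,4))
for z in(.092,.096):print("clip",z,p(T(350,232,z),4),p(S(383,128,z),4))
d=T(187,410,.05)-T(257,456,.05);print("bar dir yaw",np.arctan2(d[1],d[0])-np.pi/2)
d=S(145,265,.05)-S(210,328,.05);print("bar dir yaw S",np.arctan2(d[1],d[0])-np.pi/2)
F,R,B=T(103,415,.012),T(280,520,.012),T(288,92,.012)
for d,o in((F-R,np.pi/2),(B-F,0)):print(np.linalg.norm(d),np.arctan2(d[1],d[0])-o)
F,R,B=S(60,300,.012),S(218,463,.012),S(533,258,.012)
for d,o in((F-R,np.pi/2),(B-R,0)):print("S",np.linalg.norm(d),np.arctan2(d[1],d[0])-o)
for n,u,v,h in(("brass",116,265,.03),("steel",435,382,.03),("nut",345,528,.019)):print(n,p(T(u,v,h),3))
# black-ish bar and clip->yaw by combination
c=T(350,232,.094);d=c-bt;print("axis",np.linalg.norm(d[:2]),np.arctan2(d[1],d[0]))
from scipy.spatial.transform import Rotation as Ro
print(Ro.from_rotvec(manip.read_state()["eef_rot"]).as_matrix())
E
```

```text
bar [ 0.4816 -0.2629  0.05  ] [ 0.4817 -0.2611  0.05  ]
clip 0.092 [ 0.5818 -0.32    0.092 ] [ 0.5826 -0.3175  0.092 ]
clip 0.096 [ 0.5812 -0.3191  0.096 ] [ 0.5783 -0.3179  0.096 ]
bar dir yaw -0.5600831603099854
bar dir yaw S -0.5209116391247164
0.10835921530063682 -0.5126547085081219
0.20182634703818633 -0.5043304036313516
S 0.1091572540830496 -0.522875341334218
S 0.20520800741971154 -0.4814182807794611
brass [ 0.57 -0.21  0.03]
steel [ 0.512 -0.378  0.03 ]
nut [ 0.435 -0.333  0.019]
axis 0.11483348883042468 -0.5159638091448269
[[-9.52702603e-01  3.03904150e-01 -1.30602567e-04]
 [ 3.03904177e-01  9.52702482e-01 -4.80536053e-04]
 [-2.16115104e-05 -4.97498614e-04 -9.99999876e-01]]
```

```bash
python3 -m handwheel '[{"slide":[0,0,20],"yaw":0,"grip":0},{"slide":[0,0,20],"yaw":0,"grip":0},{"slide":[0,0,20],"yaw":0,"grip":0},{"slide":[0,0,20],"yaw":0,"grip":0},{"slide":[0,0,20],"yaw":0,"grip":0},{"slide":[8,-18.2,20],"yaw":-0.2,"grip":0},{"slide":[8,-18.2,20],"yaw":-0.2,"grip":0},{"slide":[8,-18.2,20],"yaw":-0.2,"grip":0},{"slide":[8,-18.2,20],"yaw":-0.2,"grip":0},{"slide":[8,-18.2,20],"yaw":-0.2,"grip":0}]' 60
```

```text
time_s: 1.13
position: [0.2704, 0.4108, 0.4314]
eef_rot: [0.791, 3.04, -0.0]
contact_force: [1.0, 0.6, 0.6]
opening: -0.005
gripper_force: 0.0
```

```bash
python3 -m handwheel '[{"slide":[31,-72.8,0],"yaw":0,"grip":0},{"slide":[31,-72.8,0],"yaw":0,"grip":0},{"slide":[31,-72.8,0],"yaw":0,"grip":0},{"slide":[31,-72.8,0],"yaw":0,"grip":0},{"slide":[31,-72.8,0],"yaw":0,"grip":0},{"slide":[31,-72.8,0],"yaw":0,"grip":0},{"slide":[31,-72.8,0],"yaw":0,"grip":0},{"slide":[31,-72.8,0],"yaw":0,"grip":0},{"slide":[31,-72.8,0],"yaw":0,"grip":0},{"slide":[31,-72.8,0],"yaw":0,"grip":0}]'
```

```text
time_s: 1.97
position: [0.4333, 0.028, 0.4316]
eef_rot: [0.791, 3.04, 0.001]
contact_force: [0.6, 1.1, 0.4]
opening: 0.005
gripper_force: 0.0
```

```bash
python3 -m handwheel '[{"slide":[14.7,-34.5,0],"yaw":0,"grip":0},{"slide":[14.7,-34.5,0],"yaw":0,"grip":0},{"slide":[14.7,-34.5,0],"yaw":0,"grip":0},{"slide":[14.7,-34.5,0],"yaw":0,"grip":0},{"slide":[14.7,-34.5,0],"yaw":0,"grip":0},{"slide":[14.7,-34.5,0],"yaw":0,"grip":0},{"slide":[14.7,-34.5,0],"yaw":0,"grip":0},{"slide":[14.7,-34.5,0],"yaw":0,"grip":0},{"slide":[14.7,-34.5,0],"yaw":0,"grip":0},{"slide":[14.7,-34.5,0],"yaw":0,"grip":0}]'; python3 -m handwheel '[{"slide":[0,0,-8],"yaw":0,"grip":0},{"slide":[0,0,-12],"yaw":0,"grip":0},{"slide":[0,0,-16],"yaw":0,"grip":0},{"slide":[0,0,-20],"yaw":0,"grip":0},{"slide":[0,0,-24],"yaw":0,"grip":0},{"slide":[0,0,-28],"yaw":0,"grip":0},{"slide":[0,0,-30],"yaw":0,"grip":0},{"slide":[0,0,-30],"yaw":0,"grip":0},{"slide":[0,0,-30],"yaw":0,"grip":0},{"slide":[0,0,-30],"yaw":0,"grip":0}]'; python3 - <<'E'
from h import *
t=manip.camera("top");s=manip.camera("scene");p=manip.read_state()
a=cv2.resize(t["img"][165:255,315:400],(510,540),interpolation=cv2.INTER_CUBIC)
b=cv2.resize(s["img"][150:325,325:465],(432,540),interpolation=cv2.INTER_CUBIC)[:,:280+152]
im=np.hstack([a,b]);im=cv2.resize(im,(800,int(540*800/942)))
cv2.imwrite("pics/d.png",im[:,:,::-1]);print(p["position"],p["eef_rot"],p["contact_force"])
E
```

```text
time_s: 2.8
position: [0.5815, -0.321, 0.4287]
eef_rot: [-0.796, -3.038, 0.003]
contact_force: [-1.9, 1.2, -1.2]
opening: 0.002
gripper_force: 0.0
time_s: 3.63
position: [0.581, -0.3153, 0.1327]
eef_rot: [0.79, 3.04, -0.0]
contact_force: [1.7, -0.0, 0.3]
opening: -0.0
gripper_force: 0.0
[ 0.58200877 -0.31589676  0.13445189] [ 7.89596596e-01  3.03618139e+00 -1.71411600e-03] [ 0.27579687 -0.34931639  0.20683058]
```

View pics/d.png

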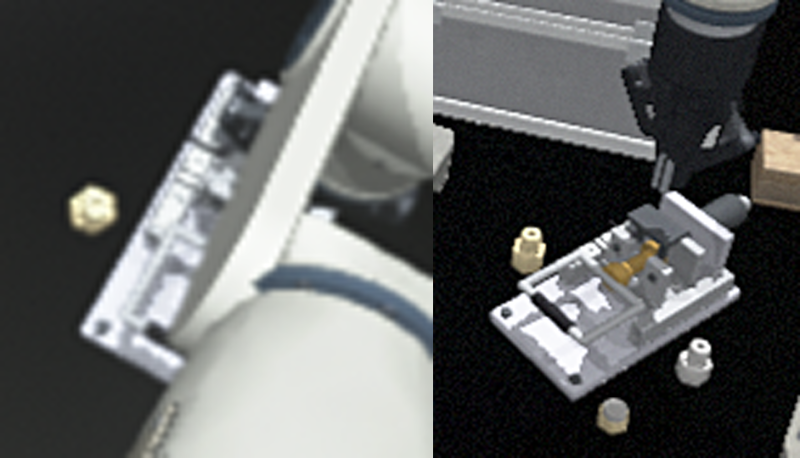

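The scene view shows the shut fingers right above the clip. Next I press down.

```bash
python3 -m handwheel '[{"slide":[0,0,-2],"yaw":0,"grip":0},{"slide":[0,0,-3.2],"yaw":0,"grip":0},{"slide":[0,0,-3.6],"yaw":0,"grip":0},{"slide":[0,0,-4.0],"yaw":0,"grip":0},{"slide":[0,0,-4.4],"yaw":0,"grip":0},{"slide":[0,0,-4.6],"yaw":0,"grip":0},{"slide":[0,0,-4.6],"yaw":0,"grip":0}]';python3 -m handwheel '[{"slide":[0,0,-0.3],"yaw":0,"grip":0},{"slide":[0,0,-0.6],"yaw":0,"grip":0},{"slide":[0,0,-0.9],"yaw":0,"grip":0},{"slide":[0,0,-1.1],"yaw":0,"grip":0},{"slide":[0,0,-1.1],"yaw":0,"grip":0},{"slide":[0,0,-1.1],"yaw":0,"grip":0}]'
```

```text
time_s: 4.32
position: [0.5803, -0.315, 0.0854]
eef_rot: [0.791, 3.04, -0.0]
contact_force: [-0.2, -0.2, 0.2]
opening: -0.0
gripper_force: 0.0
time_s: 4.82
position: [0.5809, -0.3153, 0.0759]
eef_rot: [0.79, 3.039, -0.001]
contact_force: [-2.9, 0.5, 15.9]
opening: -0.003
gripper_force: 7.8
```

```bash
python3 -m handwheel '[{"slide":[0,0,-0.1],"yaw":0,"grip":0},{"slide":[0,0,-0.1],"yaw":0,"grip":0},{"slide":[0,0,-0.1],"yaw":0,"grip":0},{"slide":[0,0,-0.1],"yaw":0,"grip":0}]';python3 -m handwheel '[{"slide":[0,0,2],"yaw":0,"grip":0},{"slide":[0,0,5],"yaw":0,"grip":0},{"slide":[-2.8,1.6,5],"yaw":0,"grip":0},{"slide":[-5.6,3.2,5],"yaw":0,"grip":0},{"slide":[-7,3.9,5],"yaw":0,"grip":0},{"slide":[-7,3.9,5],"yaw":0,"grip":0},{"slide":[-7,3.9,5],"yaw":0,"grip":0}]'; python3 - <<'E'
from h import *
s=manip.camera("scene");p=manip.read_state()
b=cv2.resize(s["img"][190:325,335:465],None,fx=4.4,fy=4.4,interpolation=cv2.INTER_CUBIC)
cv2.imwrite("pics/e.png",b[:,:,::-1]);print(p["position"],p["contact_force"])
for x in((.5104,-.278,.05),):print(proj(s,x))
E
```

```text
time_s: 5.15
position: [0.5811, -0.3154, 0.0758]
eef_rot: [0.79, 3.038, -0.001]
contact_force: [-4.6, 2.7, 22.4]
opening: -0.004
gripper_force: 11.2
time_s: 5.73
position: [0.51, -0.2758, 0.1234]
eef_rot: [0.791, 3.04, -0.0]
contact_force: [0.5, 0.1, 0.4]
opening: 0.001
gripper_force: 0.0
[ 0.51091436 -0.27632372  0.12346745] [ 0.18417941 -0.83449033 -0.31214212]
[381.61964051 262.96370269]
```

View pics/e.png

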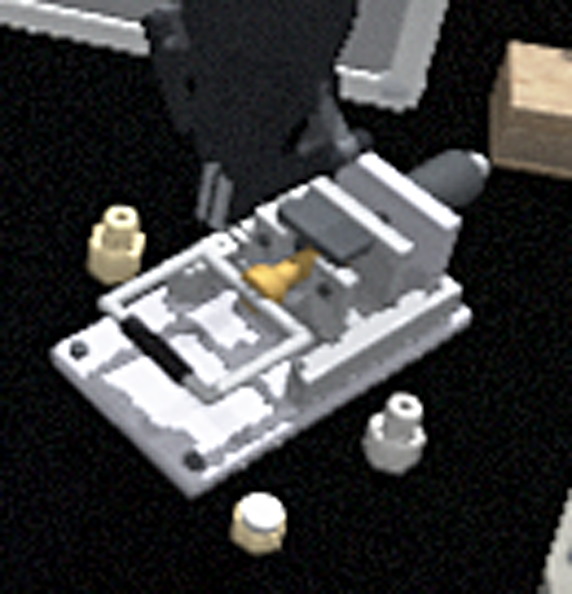

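The clip is now level and home. The gap is clear, with the bar centred at about crop (159,350). Next I go down into the stirrup.

```bash
python3 -m handwheel '[{"slide":[0,-0.1,-3],"yaw":0,"grip":0},{"slide":[0,-0.1,-6],"yaw":0,"grip":0},{"slide":[0,-0.1,-8],"yaw":0,"grip":0},{"slide":[0,-0.1,-9],"yaw":0,"grip":0},{"slide":[0,-0.1,-9],"yaw":0,"grip":0},{"slide":[0,-0.1,-9],"yaw":0,"grip":0},{"slide":[0,-0.1,-9],"yaw":0,"grip":0}]';python3 -m handwheel '[{"slide":[-0.52,0.29,0],"yaw":0,"grip":0},{"slide":[-0.87,0.49,0],"yaw":0,"grip":0},{"slide":[-1.05,0.59,0],"yaw":0,"grip":0},{"slide":[-1.05,0.59,0],"yaw":0,"grip":0},{"slide":[-1.05,0.59,0],"yaw":0,"grip":0}]';python3 -m handwheel '[{"slide":[-0.17,0.1,0],"yaw":0,"grip":0},{"slide":[-0.35,0.2,0],"yaw":0,"grip":0},{"slide":[-0.52,0.29,0],"yaw":0,"grip":0},{"slide":[-0.52,0.29,0],"yaw":0,"grip":0},{"slide":[-0.52,0.29,0],"yaw":0,"grip":0}]'
```

```text
time_s: 6.37
position: [0.5114, -0.2776, 0.0343]
eef_rot: [0.79, 3.039, -0.001]
contact_force: [-0.2, -0.2, -0.0]
opening: 0.001
gripper_force: 0.0
time_s: 6.78
position: [0.4997, -0.271, 0.0338]
eef_rot: [0.79, 3.04, -0.0]
contact_force: [0.2, 0.4, 0.8]
opening: -0.005
gripper_force: 0.0
time_s: 7.2
position: [0.4947, -0.2682, 0.0334]
eef_rot: [0.791, 3.04, -0.0]
contact_force: [1.6, 0.3, 0.5]
opening: 0.004
gripper_force: 0.6
```

```bash
cat > m.py <<'E'
from h import *
f=[];q=[]
for i in range(4):
    s=manip.camera("scene");r=manip.read_state();f.append(r["contact_force"]);q.append(r["position"])
e=np.array([-.872,.490,0]);print("pull N",-np.mean(f,0)@e,"F",np.mean(f,0).round(1),"pos",np.mean(q,0).round(4),"along mm",1e3*(np.mean(q,0)-[.4816,-.262,0])@e, r["gripper_force"])
cv2.imwrite("pics/last.png",cv2.resize(s["img"][230:310,335:455],None,fx=6,fy=6,interpolation=cv2.INTER_CUBIC)[:,:,::-1])
E
python3 -m handwheel '[{"slide":[-0.26,0.15,0],"yaw":0,"grip":0},{"slide":[-0.52,0.29,0],"yaw":0,"grip":0},{"slide":[-0.7,0.39,0],"yaw":0,"grip":0},{"slide":[-0.87,0.49,0],"yaw":0,"grip":0},{"slide":[-0.87,0.49,0],"yaw":0,"grip":0},{"slide":[-0.87,0.49,0],"yaw":0,"grip":0}]'; python3 m.py
```

```text
time_s: 7.7
position: [0.4861, -0.2635, 0.0334]
eef_rot: [0.79, 3.04, -0.001]
contact_force: [3.5, -1.9, -0.6]
opening: 0.0
gripper_force: 2.3
pull N 4.755547938024642 F [ 3.7 -3.2 -0.7] pos [ 0.4861 -0.2635  0.0334] along mm -4.6137457386502 2.4996618926525116
```

View pics/last.png

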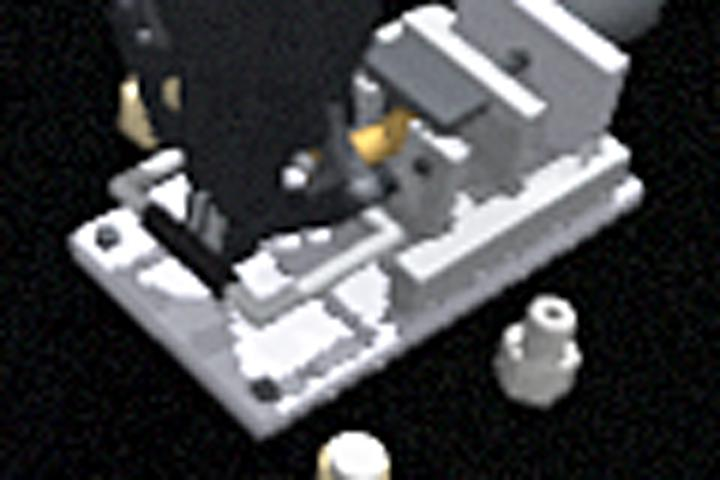

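The fingers bear on the bar and the carriage has begun to move. Force puts it at about 9 mm and geometry at about 11 mm. I'll draw it another 14 mm.

```bash
python3 -m handwheel '[{"slide":[-0.3,0.17,0],"yaw":0,"grip":0},{"slide":[-0.6,0.34,0],"yaw":0,"grip":0},{"slide":[-0.87,0.49,0],"yaw":0,"grip":0},{"slide":[-1.05,0.59,0],"yaw":0,"grip":0},{"slide":[-1.22,0.69,0],"yaw":0,"grip":0},{"slide":[-1.22,0.69,0],"yaw":0,"grip":0},{"slide":[-1.22,0.69,0],"yaw":0,"grip":0}]'; python3 m.py
```

```text
time_s: 8.48
position: [0.4749, -0.2573, 0.0336]
eef_rot: [0.79, 3.038, -0.002]
contact_force: [6.9, -5.3, -3.1]
opening: 0.001
gripper_force: 4.4
pull N 8.453131364187973 F [ 6.4 -5.9 -3.8] pos [ 0.475  -0.2573  0.0336] along mm 8.058321595734926 4.418905489146709
```

View pics/last.png

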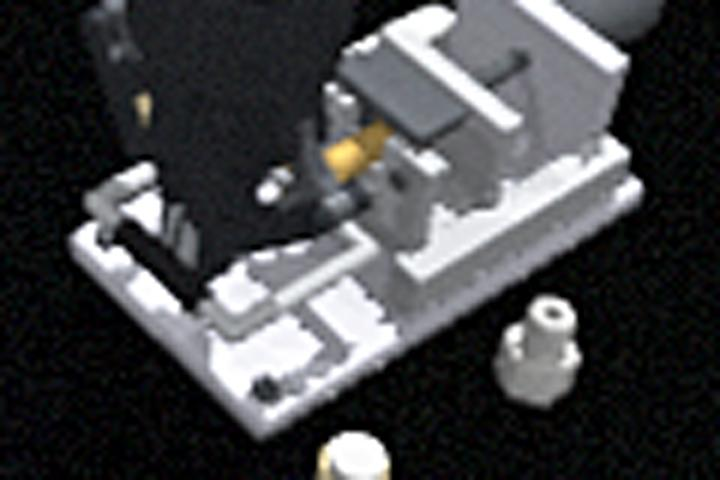

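The clip and bar have visibly moved together. I'll get the carriage travel by ray-casting the clip corners at z = 76 mm.

```bash
python3 - <<'E'
from h import *
s=manip.camera("scene");e=np.array([-.872,.490,0])
for a,b,z in(((398.6,237.3),(391.3,242),.076),((413.4,248.6),(408.3,253),.076),((420.2,243.4),(413.3,248),.076),((371.0,269.4),(361.7,274.3),.05)):
    print((1e3*(ray(s,*b,z)-ray(s,*a,z))@e).round(1), (ray(s,*b,z)[:2]).round(4))
E
python3 m.py
```

```text
24.6 [ 0.5576 -0.2816]
19.2 [ 0.5418 -0.325 ]
23.6 [ 0.5619 -0.3309]
26.4 [ 0.4588 -0.2497]
pull N 8.95331060652858 F [ 6.7 -6.4 -3.7] pos [ 0.475  -0.2574  0.0336] along mm 8.04250747672196 4.417767561972141
```

The estimates run 20 to 25 mm, with a mean of about 22.5. I'll nudge 1.2 mm further and hold about 1.7 s.

```bash
python3 -m handwheel '[{"slide":[-0.1,0.06,0],"yaw":0,"grip":0},{"slide":[-0.1,0.06,0],"yaw":0,"grip":0},{"slide":[-0.1,0.06,0],"yaw":0,"grip":0},{"slide":[-0.1,0.06,0],"yaw":0,"grip":0},{"slide":[-0.1,0.06,0],"yaw":0,"grip":0},{"slide":[-0.1,0.06,0],"yaw":0,"grip":0},{"slide":[-0.1,0.06,0],"yaw":0,"grip":0},{"slide":[-0.1,0.06,0],"yaw":0,"grip":0},{"slide":[-0.1,0.06,0],"yaw":0,"grip":0},{"slide":[-0.1,0.06,0],"yaw":0,"grip":0}]'; python3 -m handwheel '[{"slide":[0,0,0],"yaw":0,"grip":0},{"slide":[0,0,0],"yaw":0,"grip":0},{"slide":[0,0,0],"yaw":0,"grip":0},{"slide":[0,0,0],"yaw":0,"grip":0},{"slide":[0,0,0],"yaw":0,"grip":0},{"slide":[0,0,0],"yaw":0,"grip":0},{"slide":[0,0,0],"yaw":0,"grip":0},{"slide":[0,0,0],"yaw":0,"grip":0},{"slide":[0,0,0],"yaw":0,"grip":0},{"slide":[0,0,0],"yaw":0,"grip":0}]'; python3 m.py
python3 - <<'E'
import cv2
s=cv2.imread("pics/last.png")
cv2.imwrite("pics/hold.png",s)
E
```

```text
time_s: 9.77
position: [0.4742, -0.2569, 0.0336]
eef_rot: [0.789, 3.037, -0.002]
contact_force: [7.3, -7.9, -4.1]
opening: 0.001
gripper_force: 4.9
time_s: 10.6
position: [0.4743, -0.2569, 0.0337]
eef_rot: [0.789, 3.037, -0.002]
contact_force: [7.3, -7.5, -4.8]
opening: 0.001
gripper_force: 4.9
pull N 9.783214734293828 F [ 7.3 -6.9 -4.4] pos [ 0.4743 -0.2569  0.0336] along mm 8.891035062519261 4.882223680615425
```

View pics/hold.png

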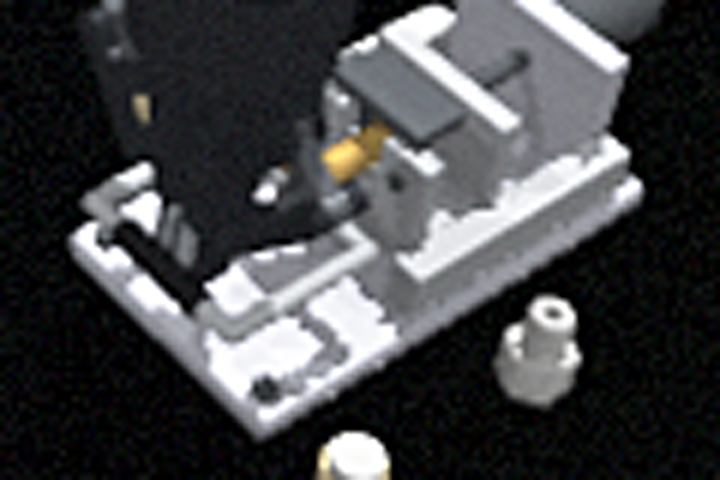

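The pull is 9.8 N, which puts the carriage at 23 mm, mid-window and held over 2 s. Now I ease it back slowly.

```bash
python3 -m handwheel '[{"slide":[0.2,-0.11,0],"yaw":0,"grip":0},{"slide":[0.4,-0.23,0],"yaw":0,"grip":0},{"slide":[0.6,-0.34,0],"yaw":0,"grip":0},{"slide":[0.8,-0.45,0],"yaw":0,"grip":0},{"slide":[1.0,-0.56,0],"yaw":0,"grip":0},{"slide":[1.2,-0.68,0],"yaw":0,"grip":0},{"slide":[1.4,-0.79,0],"yaw":0,"grip":0},{"slide":[1.6,-0.9,0],"yaw":0,"grip":0},{"slide":[1.8,-1.01,0],"yaw":0,"grip":0},{"slide":[2.0,-1.12,0],"yaw":0,"grip":0}]'; python3 -m handwheel '[{"slide":[0.2,-0.11,0],"yaw":0,"grip":0},{"slide":[0.4,-0.23,0],"yaw":0,"grip":0},{"slide":[0.6,-0.34,0],"yaw":0,"grip":0},{"slide":[0.8,-0.45,0],"yaw":0,"grip":0},{"slide":[1.0,-0.56,0],"yaw":0,"grip":0},{"slide":[1.2,-0.68,0],"yaw":0,"grip":0},{"slide":[1.3,-0.73,0],"yaw":0,"grip":0},{"slide":[1.3,-0.73,0],"yaw":0,"grip":0},{"slide":[1.3,-0.73,0],"yaw":0,"grip":0},{"slide":[1.3,-0.73,0],"yaw":0,"grip":0}]'; python3 m.py
```

```text
time_s: 11.63
position: [0.4923, -0.2668, 0.0332]
eef_rot: [-0.79, -3.04, -0.0]
contact_force: [0.2, -1.2, 1.4]
opening: -0.003
gripper_force: 1.0
time_s: 12.47
position: [0.5054, -0.2741, 0.0333]
eef_rot: [-0.791, -3.04, -0.0]
contact_force: [-0.3, 0.4, 0.8]
opening: -0.002
gripper_force: 0.0
pull N -0.23423407613060068 F [-0.2  0.2 -0.2] pos [ 0.5055 -0.2742  0.0333] along mm -26.771583605672273 0.0
```

Free of the bar. Now I lift clear and look once more.

```bash
python3 -m handwheel '[{"slide":[0.2,-0.1,2],"yaw":0,"grip":0},{"slide":[0.2,-0.1,5],"yaw":0,"grip":0},{"slide":[0.2,-0.1,9],"yaw":0,"grip":0},{"slide":[0.2,-0.1,13],"yaw":0,"grip":0},{"slide":[0.2,-0.1,17],"yaw":0,"grip":0},{"slide":[0.2,-0.1,20],"yaw":0,"grip":0},{"slide":[0.2,-0.1,20],"yaw":0,"grip":0},{"slide":[0.2,-0.1,20],"yaw":0,"grip":0},{"slide":[0.2,-0.1,20],"yaw":0,"grip":0},{"slide":[0.2,-0.1,20],"yaw":0,"grip":0}]';python3 m.py
```

```text
time_s: 13.5
position: [0.5066, -0.2747, 0.2316]
eef_rot: [-0.79, -3.038, -0.001]
contact_force: [0.7, 0.4, 0.3]
opening: 0.0
gripper_force: 0.0
pull N 0.04345487109394293 F [ 0.1  0.1 -0.3] pos [ 0.5069 -0.2748  0.2317] along mm -28.327441492284642 0.0
```

View pics/last.png

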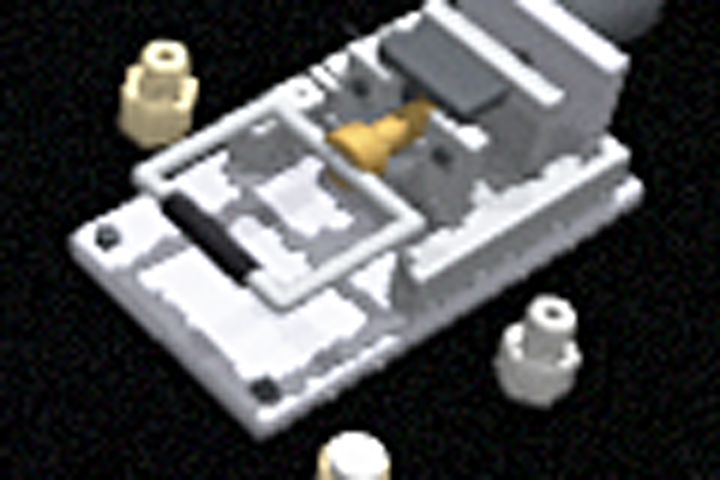

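The clip corner is at crop (380,35) and the bar centre at (212,235), both back at their seated positions. The clip is down and the bystanders in this view have not moved.

```bash
python3 -c "
from plant import manip
print(manip.close_job())"
```

```text
the job is handed in; nothing more can be done
None
```

The job is handed in, verdict not shown: clip pressed home, plug drawn to about 23 mm (9.8 N) and held over 2 s, eased back to its seat, hand lifted clear; the fittings and nut stand unmoved, but I did not re-check the gauge, ring and oil bottle at the end.

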